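# Start a count in the shielded well counter

### The arm

A 6-joint arm with a two-finger parallel gripper is mounted at the origin on the work surface; the furniture and walls round the work are solid. World frame = base frame: x ahead of the robot, y to its left, z up, the work surface at z = 0. Lengths are in m, angles in rad, forces in N, time in s.
With the tool pointing down it reaches from about 0.375 to 0.975 m from the base axis. Payload 3.8 kg.
Tool frame: the origin (TCP) lies at the very end of the fingers, on their centre line; the grasp point (between the pads) lies behind it (bot.tcp_to_grasp is the y of the grasp point in the tool frame, in m); y points along the fingers, z is the direction in which the jaws open and shut, and the axes are right-handed (so a half turn about y gives the same grasp; the last joint's range is limited). The gripper opens to 85 mm and grips with 20 to 120 N. Pads are 22 mm wide; open, the fingers measure 114 mm over their backs; the gripper's body (76 mm by 85 mm) begins 54 mm behind the grasp point. The pads swing forward as they close: fully open they stand 13 mm farther back than shut.
Start: joints at [1.309, 0.264, 1.604, -0, 1.274, -0.037], TCP at [0.15, 0.658, 0.231] pointing down, gripper open.
Joint ranges: [-2.63, 2.63], [-0.94, 2.18], [0.31, 2.57], [-1.31, 4.45], [0, 2.66], [-2.55, 2.55]. Speed limits (rad/s): [2.57, 2.57, 3.14, 3.14, 3.14, 3.14].

### API

Orientations are given as a rotation vector (axis times angle).
In Python, from workcell import bot, optics, workorder gives the robot as it stands.
- The arm moves only by the shell command python3 -m handwheel 'ROWS' [FORCE]. ROWS is JSON, a list of rows, each a list of 7 numbers: the shift along the tool's x, y, z in m, then the turn, a rotation vector about the tool's x, y, z in rad, then the opening, from 0 (shut) to 1 (fully open). A call has 1 to 8 rows; each row shifts and turns the commanded pose from where the row before left it, along the tool's axes as they then stand; what a row does not reach is not made up. A row lasts 1/8 s, in which the tool goes at most 62.5 mm and 10.7 degrees, less where a joint would pass 70% of its speed; a pose out of reach is approached as far as the arm can. A call with a gripper value outside its range is refused whole. The fingers move at their own pace and stop on an object; FORCE is the grip in N (left out, the last holds). Time passes only in rows, so rows that do not move let the fingers close. It gives the time, the measured TCP pose, the force and the opening at its end, in the units of the state.
- bot.read_state(): the state, without advancing time (a new reading comes with each control period).
- optics.read_camera(name): name is "scene" or "top" or "wrist"; returns a dict with "image" (384x512x3 uint8, red, green, blue), "z_map" (384x512 float32, m along the optical axis (not along the pixel's ray), 0 where there is no reading), "mtx" (3x3 intrinsics, pixels), "world_from_camera" (4x4, takes a point from camera to world coordinates); the wrist camera has in their place "hand_eye" (4x4, takes a point from camera to tool coordinates, whose origin is the TCP and whose axes are the tool frame's). Camera axes: x right, y down, z forward; pixel columns grow to the right and rows downward; lengths in m; the calibration is good to about 2 mm. The wrist camera is an equidistant fisheye: a pixel r from the principal point sees the ray r / f radians off the axis. A picture is of the moment at which its call begins: read the wrist's pose just before it.
- workorder.finish_job(): hands the job in, once; it reports no verdict.
The state is a dict: "time": time; "q": joint angles; "joint_vel": joint speeds; "joint_torque": joint torques, N m; "tool_pos": TCP position; "tcp_rot": TCP orientation; "wrist_force": force on the tool from outside, world axes, zero at the start; "torque": the same for the moment, N m; "width": opening from 0.0 (shut) to 1.0 (fully open).
Only numpy, scipy, OpenCV 4.12 (cv2) and the standard library are available. Lean on these libraries where they do the work, as an engineer would, in place of code of your own. Each camera call takes 0.05 s, during which the arm holds its last target.

### The job

A sample vial still stands proud in the raised lifter cup of the lead well counter. With the fingertips, gently press the vial down until it is fully home, push the swing lid fully shut over it, then lightly tap the middle of the three square keys on the console to choose the counting window, and last lightly tap the long bar key to start the count. Do not lift anything, press no other key, and leave the things standing around where they are.

Things in the scene. Friction and masses are not known exactly. Their poses are not given: they have to be found in the camera images.
- well_pot: Lead-shielded well counter: fixed upright grey drum, diameter 140 mm, rim 140 mm high. Origin under its centre, z up; its +x points to the lid's pivot. Its mouth is a round recess 84 mm wide and 12 mm deep with a 44 mm bore in the middle, in which the lifter cup slides. Behind it (x over 0.53 m, y 0.04 to 0.35 m) a tall fixed lead shield leans out to the left, up to 0.55 m high: keep the arm clear of it.
- well_mouth (a point): Centre of the drum's mouth at rim height (140 mm above the worktop).
- lid_pivot (a point): Upright axis of the lid's hinge at rim height, 80 mm from the mouth's centre towards the drum's +x.
- lifter (a joint): How far the white lifter cup (39 mm outside) has sunk in the bore, m: 0 = raised as at the start, 0.026 = fully home on its stop. It slides stiffly (3 N friction) and stays where it is left. A springy foam pad in the cup lets the vial give up to 5 mm (3.5 N per mm) when pressed, and come back.
- vial: Loose glass vial 28 mm in diameter, 57 mm high, 50 g, standing upright in the lifter cup; origin at the centre of its underside, z up. When home, its cap lies 3 to 5 mm below the drum's rim; while proud it blocks the lid.
- vial_cap (a point): Centre of the vial's cap top (cap about 20 mm across), 55 mm above the vial's origin: the spot to press. It sinks 26 mm from start to home.
- shield_lid (a joint): Swing lid's hinge, rad: 0 = fully shut over the mouth, 1.25 to 1.5 at the start (swung open to the robot's left); turns level, clockwise seen from above as it opens, anticlockwise to shut. Stiff (0.2 N m friction), stays where it is left, has a stop at 0.
- lid_knob (a point): Centre of the top of the lid's upright steel knob: 21 mm in diameter (26 mm at its foot), standing 30 mm above the lid's top, 92 mm from the hinge axis; its top is 194 mm above the worktop. The lid is a disc 104 mm in diameter (centre 80 mm from the hinge axis), top 164 mm above the worktop.
- console: Fixed white counting console, 145 mm deep, 190 mm wide, upright display at the rear up to 96 mm high. Origin under it on the worktop; +x points to the display (away from the robot), +y to its left. Its key deck slopes up 10 degrees to the rear. Rear row: three square keys 21 mm, 50 mm apart. Front row, 54 mm nearer: a round key at the left, the long bar key 66 x 21 mm at the right.
- key_middle_top (a point): Centre of the top of the middle square key, about 10 mm above the deck.
- key_middle (a joint): Travel of the middle square key, m: 0 = up, 0.007 = on its stop; counts as tapped beyond 0.003. Spring: 1.1 N to start, 3.8 N at 0.003, 7.4 N at the stop; returns by itself.
- start_bar_top (a point): Centre of the top of the long bar key (66 mm along the console's y, 21 mm deep), about 10 mm above the deck.
- start_bar (a joint): Travel of the long bar key, m; spring and travel as key_middle.
- key_left (a joint): Travel of the left square key (50 mm to the left of the middle one); not to be pressed.
- key_right (a joint): Travel of the right square key (50 mm to the right of the middle one); not to be pressed.
- key_round (a joint): Travel of the round key, 23 mm in diameter, front row, 75 mm to the left of the bar's centre; not to be pressed.
- lead_pig: Bystander: grey lead vial pot with a knob, 50 mm in diameter, 92 mm high; origin at the centre of its underside.
- spare_vial: Bystander: smaller vial, 22 mm in diameter, 46 mm high; origin at the centre of its underside.
Things that resemble listed ones, but are neither listed nor needed, are in the scene too. What is shaped like the vial but red is not meant.

How it is judged:
By the outcome, as a careful person would: the job done as asked, in the order asked, and still so for the second after the job is handed in, with the robot touching nothing.
It also fails if it takes over 64 s, if anything falls off the work surface, if the arm or the gripper's body presses on something with over 40 N, if the wrist force passes 120 N, or if a joint passes its speed limit or range.

## Working session

There is one attempt and no reset: what is moved stays moved. The work goes in short steps, Python scripts to look and compute and a shell command to move; the robot and the scene stay as the last step left them, time stands still between calls to the robot, and variables do not carry over. Pictures are saved under pics/ and viewed, and the job is handed in when it is done.

```bash
ls; mkdir -p pics; python3 - <<'E'
from workcell import bot, optics
import cv2,numpy as np
s=bot.read_state(); print({k:np.round(v,4) for k,v in s.items()}, bot.tcp_to_grasp)
for n in ["scene","top","wrist"]:
    d=optics.read_camera(n); cv2.imwrite(f"pics/{n}0.png",d["image"][:,:,::-1]); np.savez(f"{n}0.npz",**d)
    print(n,np.round(d["mtx"],2).tolist()); print(np.round(d.get("world_from_camera",d.get("hand_eye")),4).tolist())
E
```

```text
pics
{'time': np.float64(0.0), 'q': array([ 1.3091,  0.2648,  1.6054,  0.    ,  1.2737, -0.0369]), 'joint_vel': array([-0.0015,  0.0007,  0.0011, -0.0004, -0.001 , -0.0005]), 'joint_torque': array([-3.00000e-04, -5.15114e+01, -3.67313e+01, -1.00000e-04,
        1.31000e-02, -0.00000e+00]), 'tool_pos': array([0.1503, 0.6573, 0.2299]), 'tcp_rot': array([-1.5658,  0.1768, -0.1763]), 'wrist_force': array([-0.5337, -0.2382,  1.3138]), 'torque': array([ 0.0457,  0.0255, -0.0207]), 'width': np.float64(1.0029)} -0.0187
scene [[443.2, 0.0, 257.56], [0.0, 443.2, 187.58], [0.0, 0.0, 1.0]]
[[0.6016, -0.7, 0.3848, 0.1483], [-0.7988, -0.5266, 0.2908, -0.2924], [-0.001, -0.4823, -0.876, 0.9173], [0.0, 0.0, 0.0, 1.0]]
top [[358.67, 0.0, 257.32], [0.0, 358.67, 188.37], [0.0, 0.0, 1.0]]
[[-0.026, -0.9961, 0.0847, 0.4269], [-0.9996, 0.027, 0.0096, -0.0468], [-0.0119, -0.0844, -0.9964, 1.0003], [0.0, 0.0, 0.0, 1.0]]
wrist [[297.32, 0.0, 254.81], [0.0, 297.32, 189.69], [0.0, 0.0, 1.0]]
[[0.0011, 0.9637, 0.2671, -0.0676], [-0.0012, -0.2671, 0.9637, -0.1432], [1.0, -0.0013, 0.0008, -0.0002], [0.0, 0.0, 0.0, 1.0]]
```

View pics/scene0.png

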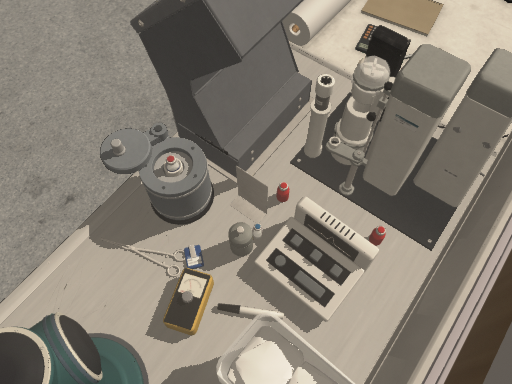

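View pics/top0.png

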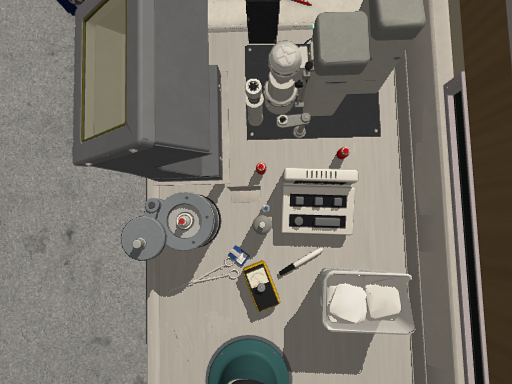

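View pics/wrist0.png

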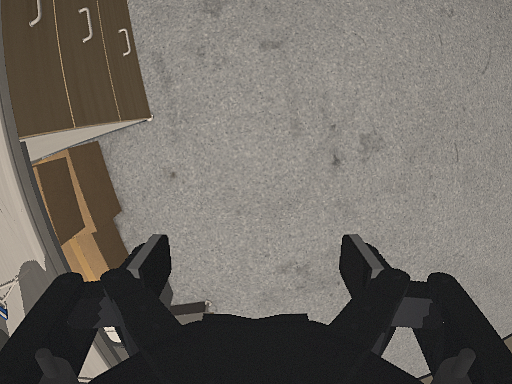

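```bash
cat > h.py <<'E'
import numpy as np,cv2
from scipy.spatial.transform import Rotation as R
def load(n): return dict(np.load(n))
def z3(d,u,v,T=None):
    z=d["z_map"][int(round(v)),int(round(u))]; K=d["mtx"]
    p=np.array([(u-K[0,2])/K[0,0]*z,(v-K[1,2])/K[1,1]*z,z,1]); return ((d["world_from_camera"] if T is None else T)@p)[:3]
def ray(d,u,v,h):
    K=d["mtx"];T=d["world_from_camera"]
    r=T[:3,:3]@np.array([(u-K[0,2])/K[0,0],(v-K[1,2])/K[1,1],1]); o=T[:3,3]
    return o+r*(h-o[2])/r[2]
def cloud(d):
    K=d["mtx"];T=d["world_from_camera"];z=d["z_map"]
    v,u=np.mgrid[:z.shape[0],:z.shape[1]]
    P=np.stack([(u-K[0,2])/K[0,0]*z,(v-K[1,2])/K[1,1]*z,z],-1)
    return P@T[:3,:3].T+T[:3,3]
def proj(d,p):
    K=d["mtx"];T=np.linalg.inv(d["world_from_camera"]);c=T[:3,:3]@np.array(p)+T[:3,3];return (K@c/c[2])[:2]
E
python3 - <<'E'
from h import *
a=load("scene0.npz")["image"][:,:,::-1];b=load("top0.npz")["image"][:,:,::-1]
A=cv2.resize(a[110:230,90:250],None,fx=4,fy=4,interpolation=cv2.INTER_CUBIC)
cv2.imwrite("pics/c1.png",A)
B=cv2.resize(b[180:270,110:230],None,fx=5,fy=5,interpolation=cv2.INTER_CUBIC);cv2.imwrite("pics/c2.png",B)
C=cv2.resize(b[140:260,240:370],None,fx=5,fy=5,interpolation=cv2.INTER_CUBIC);cv2.imwrite("pics/c3.png",C)
D=cv2.resize(a[180:330,220:400],None,fx=4,fy=4,interpolation=cv2.INTER_CUBIC);cv2.imwrite("pics/c4.png",D)
E
```

```text
(no output)
```

View pics/c1.png

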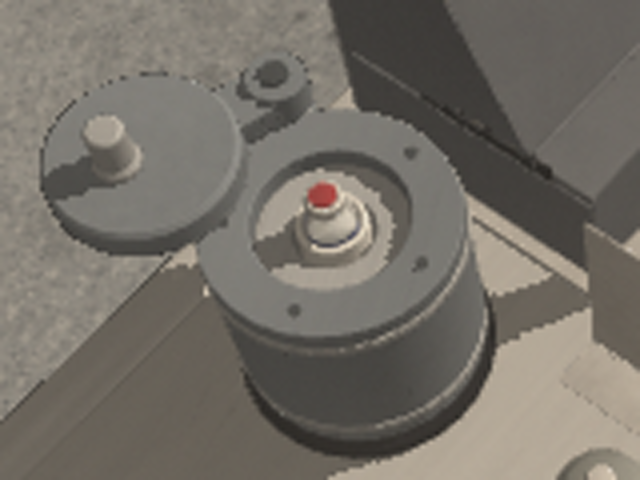

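View pics/c2.png

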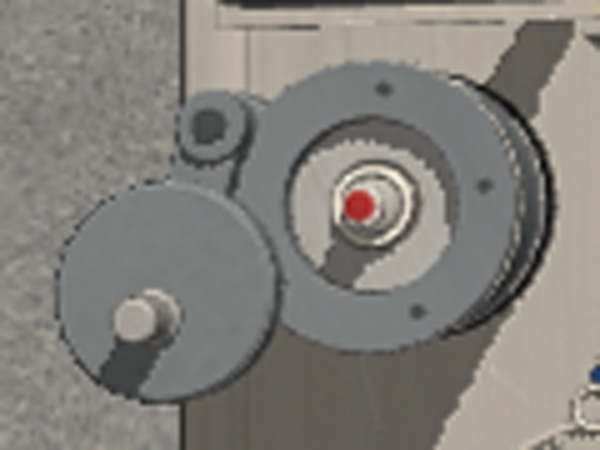

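View pics/c3.png

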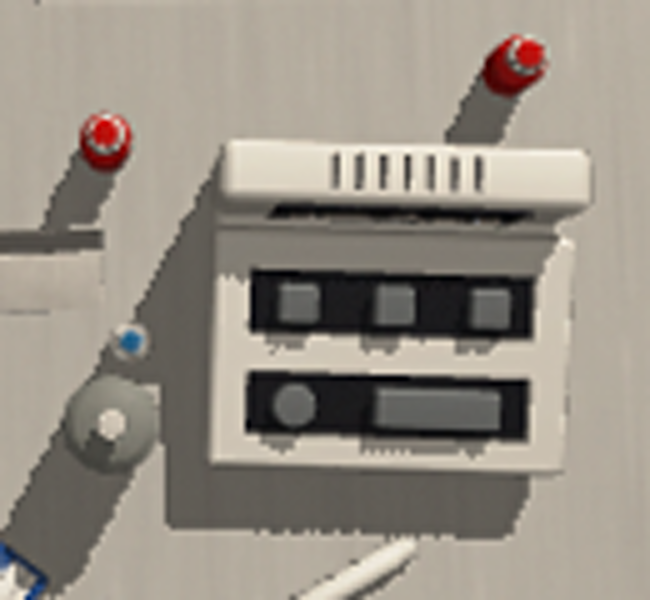

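View pics/c4.png

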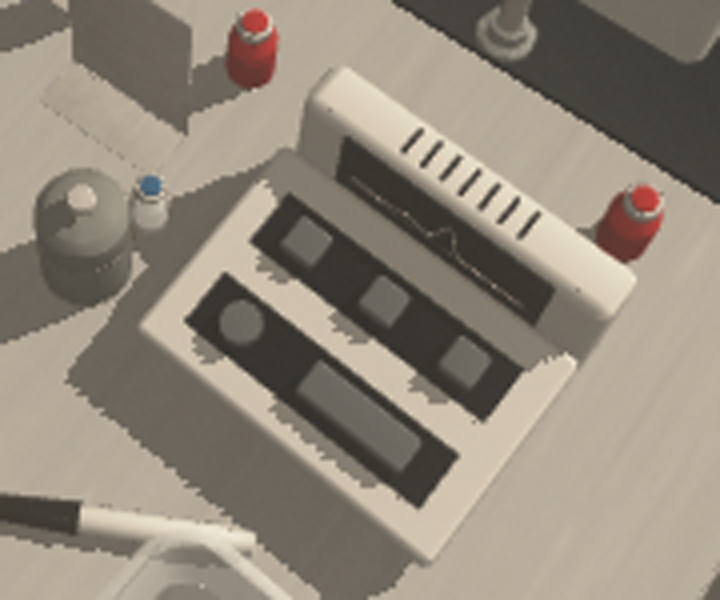

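The vial meant is the clear-bodied one with the small red cap, standing in the white cup of the drum's mouth (top px (181.6,221), scene px (170.5,158.5)). The all-red bodies at top px (261,168) and (344,152) are the decoys. The small blue-capped one at top px (266,208) is the spare_vial. The keys are in the rear row, at top px (300,200), (319,201) and (338,202), and the bar is at (327,221). The knob is at top px (137,243), and the lid is open to the left.

```bash
python3 - <<'E'
from h import *
S=load("scene0.npz");T=load("top0.npz")
def tri(us,ut):
    A=[];b=[]
    for d,(u,v) in((S,us),(T,ut)):
        K=d["mtx"];M=d["world_from_camera"];r=M[:3,:3]@np.array([(u-K[0,2])/K[0,0],(v-K[1,2])/K[1,1],1]);r/=np.linalg.norm(r)
        P=np.eye(3)-np.outer(r,r);A.append(P);b.append(P@M[:3,3])
    x=np.linalg.lstsq(np.vstack(A),np.hstack(b),rcond=None)[0]
    return x,[np.linalg.norm(a@x-c) for a,c in zip(A,b)]
def redc(d,box):
    x0,x1,y0,y1=box;im=d["image"].astype(int)[y0:y1,x0:x1]
    m=(im[...,0]>im[...,1]+60);v,u=np.nonzero(m);P=cloud(d)[y0:y1,x0:x1][m]
    return u.mean()+x0,v.mean()+y0,np.median(P,0),m.sum()
s=redc(S,(155,190,145,175));t=redc(T,(170,195,210,235));print("cap",s,t,tri(s[:2],t[:2]))
# keys: mask grey on dark panels
def keys(d,box,zr):
    x0,x1,y0,y1=box;im=d["image"].astype(int)[y0:y1,x0:x1];g=im.mean(2)
    m=((g>65)&(g<135)).astype(np.uint8)
    n,l,st,c=cv2.connectedComponentsWithStats(m,connectivity=4)
    for i in range(1,n):
        if 40<st[i,4]<600:
            P=np.median(cloud(d)[y0:y1,x0:x1][l==i],0); print(np.round(c[i]+[x0,y0],1),st[i],np.round(P,4))
print("T");keys(T,(285,352,190,232),0);print("S");keys(S,(255,365,220,315),0)
for nm,d,box in(("T",T,(110,230,180,270)),("S",S,(90,230,110,230))):
    x0,x1,y0,y1=box;P=cloud(d)[y0:y1,x0:x1].reshape(-1,3)
    k=P[(P[:,2]>.188)&(P[:,2]<.199)];print(nm,"knob",len(k),k.mean(0) if len(k) else None, P[:,2].max())
    k=P[(P[:,2]>.158)&(P[:,2]<.170)&(P[:,1]<.40)];print("lid",len(k),(k.min(0)+k.max(0))/2,k.min(0),k.max(0))
    k=P[(P[:,2]>.136)&(P[:,2]<.145)]
    print("rim",len(k),k.min(0),k.max(0))
E
```

```text
cap (np.float64(170.15625), np.float64(158.375), array([0.42743684, 0.13953958, 0.16266631]), np.int64(32)) (np.float64(181.4516129032258), np.float64(220.58064516129033), array([0.42664171, 0.14038129, 0.16342247]), np.int64(31)) (array([0.42761601, 0.14013608, 0.16188444]), [np.float64(0.00021872651763938096), np.float64(0.00021872651763970978)])
T
[317.6 191.9] [  0   0  65   6 305] [ 0.4934 -0.1969  0.0592]
[299.5 199.9] [11  6  8  8 57] [ 0.4729 -0.1458  0.0664]
[318.5 200.6] [30  7  8  8 62] [ 0.4691 -0.1964  0.0658]
[337.8 201.3] [49  8  8  8 56] [ 0.4674 -0.2464  0.0661]
[298.6 220.4] [10 27  8  8 55] [ 0.4209 -0.1423  0.0565]
[327.2 221.3] [ 30  27  25   9 195] [ 0.416  -0.2178  0.0563]
[323.6 228.6] [23 37 30  4 70] [ 0.3961 -0.2118  0.0418]
S
[296.2 240.1] [ 35  14  13  13 105] [ 0.4719 -0.1471  0.0649]
[288.  246.8] [29 22 11  9 41] [ 0.4549 -0.1404  0.0507]
[315.8 254.9] [ 55  29  13  13 105] [ 0.4692 -0.1971  0.0651]
[279.9 260.2] [ 20  35  11  11 102] [ 0.4195 -0.1442  0.0557]
[306.9 261.7] [47 37 12  9 45] [ 0.4517 -0.1892  0.0501]
[335.9 270.2] [ 75  44  13  14 115] [ 0.4665 -0.2469  0.0643]
[309.5 283.6] [ 39  50  32  28 361] [ 0.4152 -0.2194  0.0554]
[326.7 277. ] [67 53 11  8 43] [ 0.449  -0.2391  0.0501]
[300.8 290.7] [ 33  58  28  24 143] [ 0.3972 -0.2124  0.0408]
T knob 69 [0.37796357 0.23336649 0.19424781] 1.0002694204329314
lid 1768 [0.4104273  0.20609987 0.16393277] [0.33869641 0.12977873 0.15801364] [0.48215819 0.28242102 0.1698519 ]
rim 1612 [0.35738589 0.06990266 0.1360457 ] [0.49638745 0.20427636 0.14497302]
S knob 100 [0.41216966 0.21570498 0.1924801 ] 0.9172812982873942
lid 2017 [0.46391841 0.20676715 0.16401494] [0.33839149 0.12895    0.1580299 ] [0.58944534 0.2845843  0.16999997]
rim 2082 [0.34028275 0.06968005 0.13600068] [0.59981251 0.24383591 0.1449765 ]
```

```bash
cat >> h.py <<'E'
def go(target=None,yaw=None):
    """print tool-frame shift to target; yaw = world heading (deg) of tool x"""
    from workcell import bot
    s=bot.read_state();M=R.from_rotvec(s["tcp_rot"]).as_matrix();p=s["tool_pos"]
    print("t",round(float(s["time"]),2),"p",np.round(p,4),"F",np.round(s["wrist_force"],2),"w",round(float(s["width"]),3),"q",np.round(s["q"],2))
    print("axes x",np.round(M[:,0],3),"y",np.round(M[:,1],3),"z",np.round(M[:,2],3))
    if target is not None: print("tool shift to",target,"=",np.round(M.T@(np.array(target)-p),4))
E
python3 - <<'E'
from h import *
go((.427,.140,.20))
E
```

```text
t 0.15 p [0.1503 0.6575 0.2302] F [-0.47  0.13 -0.88] w 1.002 q [ 1.31  0.26  1.61 -0.    1.27 -0.04]
axes x [ 0.975 -0.223 -0.   ] y [-0.    -0.002 -1.   ] z [ 0.223  0.975 -0.002]
tool shift to (0.427, 0.14, 0.2) = [ 0.3851  0.031  -0.4427]
```

```bash
python3 -m handwheel '[[0,-0.004,0,0,0.168,0,0],[0,-0.004,0,0,0.168,0,0],[0,-0.004,0,0,0.168,0,0],[0,-0.004,0,0,0.168,0,0],[0,-0.004,0,0,0.168,0,0],[0,-0.004,0,0,0.168,0,0],[0,-0.004,0,0,0.168,0,0],[0,-0.004,0,0,0.168,0,0]]' 20; python3 -c "
from h import *
go((.427,.140,.225))"
```

```text
time: 1.15
tool_pos: [0.1504, 0.6577, 0.2628]
tcp_rot: [-1.208, 1.212, -1.212]
wrist_force: [-0.3, -0.7, 0.0]
width: 0.003
t 1.15 p [0.1504 0.6577 0.2628] F [-0.27 -0.72  0.02] w 0.003 q [ 1.31  0.25  1.57 -0.    1.33  1.31]
axes x [-0.004 -1.     0.001] y [-0.    -0.001 -1.   ] z [ 1.    -0.004 -0.   ]
tool shift to (0.427, 0.14, 0.225) = [0.5167 0.0382 0.2785]
```

```bash
python3 -m handwheel '[[0.047,0,0.0253,0,0,0,0],[0.047,0,0.0253,0,0,0,0],[0.047,0,0.0253,0,0,0,0],[0.047,0,0.0253,0,0,0,0],[0.047,0,0.0253,0,0,0,0],[0.047,0,0.0253,0,0,0,0],[0.047,0,0.0253,0,0,0,0],[0.047,0,0.0253,0,0,0,0]]'; python3 -m handwheel '[[0.035,0,0.019,0,0,0,0],[0.035,0.0,0.019,0,0,0,0],[0.035,0,0.019,0,0,0,0],[0.035,0.0,0.019,0,0,0,0],[0,0.02,0,0,0,0,0],[0,0.02,0,0,0,0,0],[0,0,0,0,0,0,0]]'; python3 - <<'E'
from h import *
go((.427,.140,.17))
from workcell import bot, optics
for n in ["scene","top","wrist"]:
    d=optics.read_camera(n); cv2.imwrite(f"pics/{n}1.png",d["image"][:,:,::-1]); np.savez(f"{n}1.npz",**d)
E
```

```text
time: 2.15
tool_pos: [0.354, 0.2808, 0.2631]
tcp_rot: [-1.21, 1.207, -1.208]
wrist_force: [1.1, 0.6, 0.3]
width: -0.001
time: 3.02
tool_pos: [0.4283, 0.1419, 0.2213]
tcp_rot: [-1.214, 1.211, -1.207]
wrist_force: [-0.6, -0.1, -0.2]
width: -0.001
t 3.02 p [0.4283 0.1419 0.2213] F [-0.62 -0.06 -0.2 ] w -0.001 q [ 0.26 -0.16  2.07 -0.    1.24  0.26]
axes x [ 0.002 -1.     0.001] y [-0.004 -0.001 -1.   ] z [ 1.     0.002 -0.004]
tool shift to (0.427, 0.14, 0.17) = [ 0.0019  0.0513 -0.0011]
```

View pics/scene1.png

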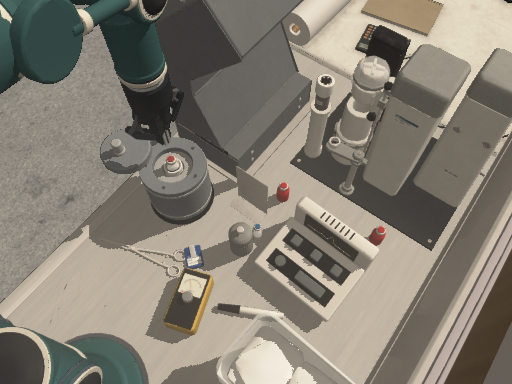

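View pics/wrist1.png

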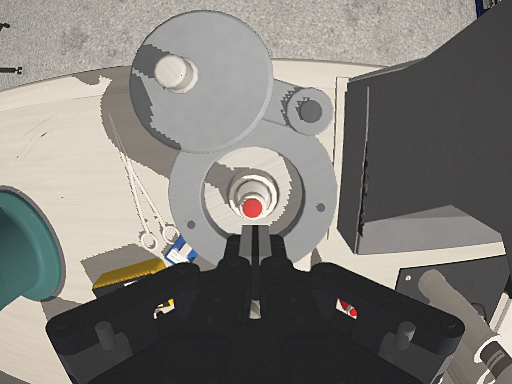

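Scene shot: the closed fingers hang just above the cap at scene px (170,158), clear of the shield. Wrist shot: the red cap at (252,208) sits just ahead of the tips at (253,230). I'll check the cap's position with the wrist camera.

```bash
cat >> h.py <<'E'
def wray(d,u,v,p,rot,h):
    K=d["mtx"];H=d["hand_eye"];x=u-K[0,2];y=v-K[1,2];r=np.hypot(x,y);a=r/K[0,0]
    c=np.array([np.sin(a)*x/r,np.sin(a)*y/r,np.cos(a)]);M=R.from_rotvec(rot).as_matrix()
    o=M@H[:3,3]+p;w=M@H[:3,:3]@c
    return o+w*(h-o[2])/w[2]
E
python3 - <<'E'
from h import *
from workcell import bot
s=bot.read_state();d=load("wrist1.npz");im=d["image"].astype(int)
m=(im[...,0]>im[...,1]+60);m[:190]=0;m[225:]=0;m[:,:230]=0;m[:,275:]=0
v,u=np.nonzero(m);print(u.mean(),v.mean(),m.sum())
print(wray(d,u.mean(),v.mean(),s["tool_pos"],s["tcp_rot"],.163))
print("knob",wray(d,174,74,s["tool_pos"],s["tcp_rot"],.194))
E
python3 -m handwheel '[[0.0,0.015,-0.001,0,0,0,0],[0.001,0.015,0,0,0,0,0],[0,0.015,0,0,0,0,0],[0,0.004,0,0,0,0,0],[0,0,0,0,0,0,0]]'
```

```text
251.96959459459458 207.98648648648648 296
[0.428158   0.14002748 0.163     ]
knob [0.38270348 0.23261221 0.194     ]
time: 3.8
tool_pos: [0.4286, 0.1415, 0.1737]
tcp_rot: [-1.211, 1.208, -1.207]
wrist_force: [-0.2, 0.9, 0.6]
width: 0.002
```

```bash
python3 -m handwheel '[[0.0015,0.003,0,0,0,0,0],[0,0.003,0,0,0,0,0],[0,0.003,0,0,0,0,0],[0,0,0,0,0,0,0]]'; python3 -m handwheel '[[0,0.004,0,0,0,0,0],[0,0.004,0,0,0,0,0],[0,0.004,0,0,0,0,0],[0,0,0,0,0,0,0]]';
```

```text
time: 4.3
tool_pos: [0.4287, 0.14, 0.165]
tcp_rot: [-1.211, 1.208, -1.208]
wrist_force: [-0.4, 0.2, -0.3]
width: -0.001
time: 4.8
tool_pos: [0.4288, 0.1401, 0.153]
tcp_rot: [-1.21, 1.208, -1.208]
wrist_force: [-0.0, 0.4, 1.6]
width: 0.002
```

```bash
python3 - <<'E'
from h import *
go()
from workcell import bot, optics
for n in ["scene"]:
    d=optics.read_camera(n); cv2.imwrite(f"pics/{n}2.png",cv2.resize(d["image"][110:230,90:250,::-1],None,fx=4,fy=4,interpolation=cv2.INTER_CUBIC))
E
```

```text
t 4.8 p [0.4288 0.1401 0.153 ] F [-0.01  0.4   1.62] w 0.002 q [ 0.26 -0.1   2.15  0.    1.1   0.26]
axes x [ 0.002 -1.     0.   ] y [-0. -0. -1.] z [ 1.     0.002 -0.   ]
```

View pics/scene2.png

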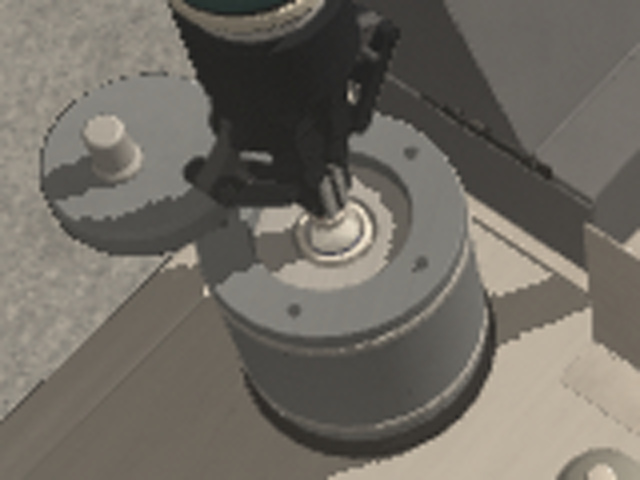

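The tips sit on the cap at crop px (330,205) and the cup is sinking. I'll continue gently.

```bash
python3 -m handwheel '[[0,0.004,0,0,0,0,0],[0,0.004,0,0,0,0,0],[0,0.003,0,0,0,0,0],[0,0,0,0,0,0,0]]'; python3 -m handwheel '[[0,0.002,0,0,0,0,0],[0,0.002,0,0,0,0,0],[0,0,0,0,0,0,0]]';python3 -m handwheel '[[0,0.001,0,0,0,0,0],[0,0,0,0,0,0,0]]'
```

```text
time: 5.35
tool_pos: [0.4286, 0.14, 0.1419]
tcp_rot: [-1.211, 1.208, -1.208]
wrist_force: [0.6, 0.5, 1.0]
width: 0.001
time: 5.72
tool_pos: [0.4288, 0.14, 0.1381]
tcp_rot: [-1.21, 1.208, -1.208]
wrist_force: [0.7, 0.8, 2.3]
width: 0.001
time: 5.98
tool_pos: [0.4289, 0.1401, 0.1373]
tcp_rot: [-1.21, 1.208, -1.208]
wrist_force: [0.5, -0.1, 2.2]
width: 0.003
```

```bash
for i in 1 2; do python3 -m handwheel '[[0,0.001,0,0,0,0,0],[0,0,0,0,0,0,0]]' | grep -E "pos|force"; done
```

```text
tool_pos: [0.4288, 0.1401, 0.1362]
wrist_force: [0.9, -0.3, 2.0]
tool_pos: [0.4288, 0.14, 0.1352]
wrist_force: [0.7, 0.7, 2.4]
```

```bash
for i in 1 2; do python3 -m handwheel '[[0,0.001,0,0,0,0,0],[0,0,0,0,0,0,0],[0,0,0,0,0,0,0]]' | grep -E "pos|force"; done
```

```text
tool_pos: [0.429, 0.1401, 0.1344]
wrist_force: [1.7, 0.1, 2.9]
tool_pos: [0.4292, 0.1401, 0.1336]
wrist_force: [0.5, -0.1, 4.7]
```

```bash
python3 -m handwheel '[[0,0.001,0,0,0,0,0],[0,0,0,0,0,0,0],[0,0,0,0,0,0,0]]' | grep -E "pos|force"; python3 -m handwheel '[[0,0.0005,0,0,0,0,0],[0,0,0,0,0,0,0],[0,0,0,0,0,0,0]]' | grep -E "pos|force"
```

```text
tool_pos: [0.4294, 0.1401, 0.1329]
wrist_force: [0.8, -0.5, 7.7]
tool_pos: [0.4295, 0.1401, 0.1326]
wrist_force: [-0.7, -0.1, 7.6]
```

The force rises at about 3.5 N/mm, which is the foam against the stop, so the cup is home. I'll back off and check.

```bash
python3 -m handwheel '[[0,-0.005,0,0,0,0,0],[0,-0.01,0,0,0,0,0],[0,-0.03,0,0,0,0,0],[0,-0.05,0,0,0,0,0],[-0.06,0,-0.02,0,0,0,0],[-0.06,0,-0.022,0,0,0,0.15],[-0.006,0,0,0,0,0,0.15],[0,0,0,0,0,0,0.15]]'; python3 - <<'E'
from h import *
go()
from workcell import bot, optics
for n in ["scene","top","wrist"]:
    d=optics.read_camera(n); cv2.imwrite(f"pics/{n}3.png",d["image"][:,:,::-1]); np.savez(f"{n}3.npz",**d)
    if n=="scene":cv2.imwrite("pics/c5.png",cv2.resize(d["image"][110:230,90:250,::-1],None,fx=4,fy=4,interpolation=cv2.INTER_CUBIC))
    if n!="wrist":
        P=cloud(d);im=d["image"].astype(int);m=(im[...,0]>im[...,1]+60)&(np.hypot(P[...,0]-.428,P[...,1]-.14)<.02);print(n,m.sum(),np.median(P[m],0) if m.any() else 0)
        v,u=np.nonzero(m); print(u.mean() if m.any() else 0,v.mean() if m.any() else 0)
E
```

```text
time: 8.98
tool_pos: [0.3869, 0.2639, 0.2264]
tcp_rot: [-1.213, 1.206, -1.207]
wrist_force: [-0.1, 0.8, -0.9]
width: 0.154
t 8.97 p [0.3869 0.2639 0.2264] F [-0.05  0.84 -0.9 ] w 0.154 q [ 0.55 -0.13  2.03 -0.    1.24  0.54]
axes x [ 0.004 -1.     0.001] y [-0.001 -0.001 -1.   ] z [ 1.     0.004 -0.001]
scene 27 [0.42802359 0.14002767 0.13630617]
172.40740740740742 165.07407407407408
top 27 [0.42651084 0.13959081 0.13774806]
183.88888888888889 220.5185185185185
```

View pics/c5.png

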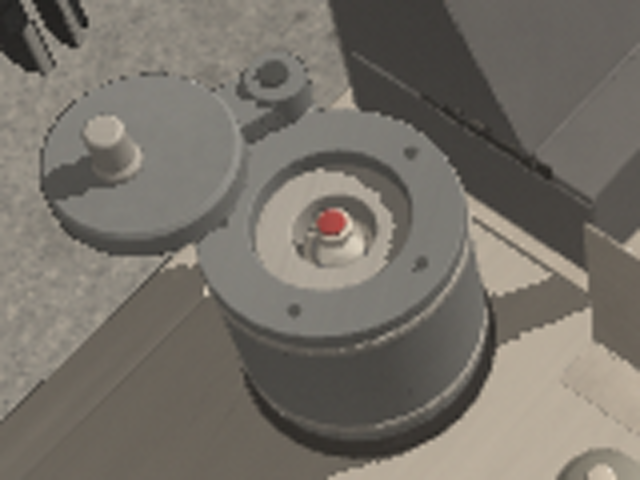

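View pics/top3.png

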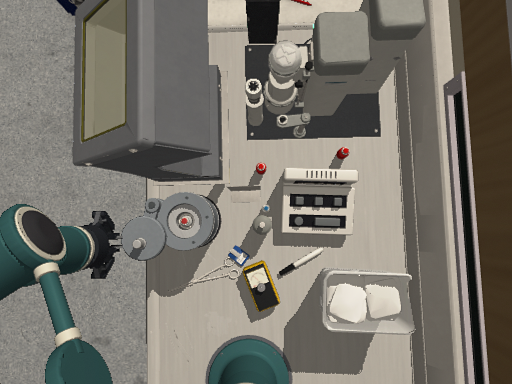

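View pics/wrist3.png

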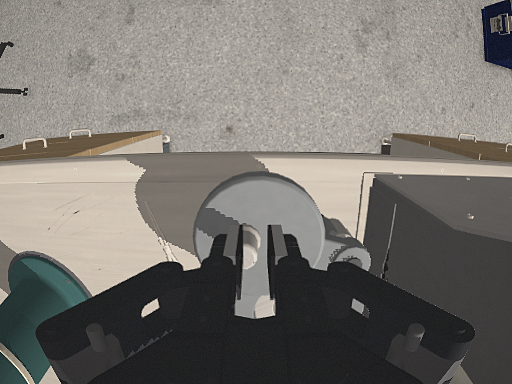

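The scene crop shows the vial sunk in the bore, with its cap at crop px (332,222). Cap depth went from 162.7 to 136.3 mm, so it sank 26 mm and is home. The top view shows the lid unmoved, with the knob at (137,243) and the gripper to its left. Next I'll measure the knob more precisely.

```bash
python3 - <<'E'
from h import *
for n in("scene0.npz","top0.npz","scene3.npz"):
    d=load(n);P=cloud(d);m=(P[...,2]>.1885)&(P[...,2]<.2)&(np.hypot(P[...,0]-.38,P[...,1]-.233)<.025)
    Q=P[m];c,r=cv2.minEnclosingCircle((Q[:,:2]*1000).astype(np.float32));print(n,m.sum(),Q.mean(0),c,r)
    m=(abs(P[...,2]-.14)<.003)&(np.hypot(P[...,0]-.427,P[...,1]-.14)<.08)
    # hinge top
    m=(P[...,2]>.15)&(np.hypot(P[...,0]-.467,P[...,1]-.209)<.012);print(" hinge",m.sum(),P[m].mean(0),np.percentile(P[m][:,2],[5,50,95]))
E
```

```text
scene0.npz 76 [0.37830351 0.23309916 0.19295406] (377.7693786621094, 234.28323364257812) 10.885387420654297
 hinge 86 [0.46637354 0.20841243 0.16463195] [0.16213598 0.1645824  0.16793022]
top0.npz 69 [0.37796357 0.23336649 0.19424781] (378.1321105957031, 234.4793701171875) 10.617688179016113
 hinge 82 [0.4668235  0.20882153 0.16636696] [0.16327757 0.16625736 0.16924898]
scene3.npz 75 [0.37821067 0.23328154 0.1928623 ] (376.84136962890625, 234.2987823486328) 11.15007495880127
 hinge 79 [0.4666797  0.20841195 0.16473002] [0.16170327 0.16468341 0.16815835]
```

```bash
python3 -m handwheel '[[0,0.013,0,0,0.135,0,0.15],[0,0.013,0,0,0.135,0,0.15],[0,0.013,0,0,0,0,0.15],[0,0.013,0,0,0,0,0.15],[0,0,0,0,0,0,0.15]]'; python3 - <<'E'
from h import *
go((.378,.2335,.174))
from workcell import bot, optics
for n in ["scene","wrist"]:
    d=optics.read_camera(n); cv2.imwrite(f"pics/{n}4.png",d["image"][:,:,::-1]); np.savez(f"{n}4.npz",**d)
    if n=="scene":cv2.imwrite("pics/c6.png",cv2.resize(d["image"][80:230,60:250,::-1],None,fx=4,fy=4,interpolation=cv2.INTER_CUBIC))
E
```

```text
time: 9.75
tool_pos: [0.3866, 0.263, 0.1733]
tcp_rot: [-1.074, 1.404, -1.404]
wrist_force: [0.9, -0.4, -0.3]
width: 0.149
t 9.75 p [0.3866 0.263  0.1733] F [ 0.86 -0.37 -0.28] w 0.149 q [ 0.54 -0.09  2.09 -0.    1.14  0.81]
axes x [-0.264 -0.964  0.002] y [-0.002 -0.002 -1.   ] z [ 0.964 -0.264 -0.002]
tool shift to (0.378, 0.2335, 0.174) = [ 0.0308 -0.0006 -0.0005]
```

View pics/c6.png

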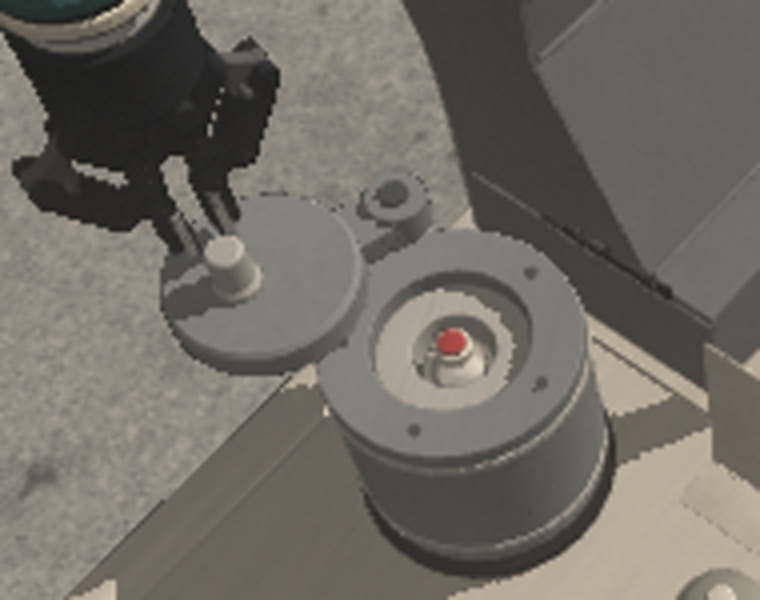

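View pics/wrist4.png

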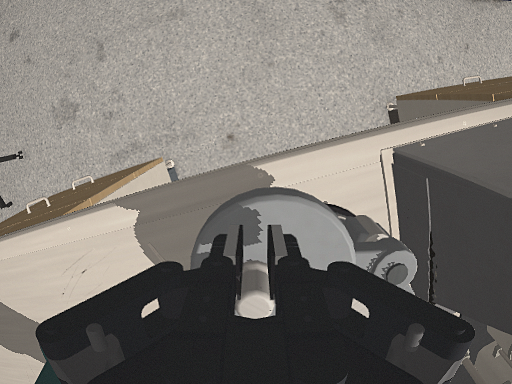

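The two fingertips, slightly parted, stand behind the knob (crop px (230,250)) and centred on it. I'll push it in along the arc.

```bash
python3 -m handwheel '[[0.006,0,0,0,0,0,0.15],[0.006,0,0,0,0,0,0.15],[0.0102,0,-0.0016,0,-0.11,0,0.15],[0.0102,0,-0.0016,0,-0.11,0,0.15],[0.0102,0,-0.0016,0,-0.11,0,0.15],[0,0,0,0,0,0,0.15]]'; python3 - <<'E'
from h import *
go()
from workcell import bot, optics
for n in ["scene","top"]:
    d=optics.read_camera(n); np.savez(f"{n}5.npz",**d)
    if n=="scene":cv2.imwrite("pics/c7.png",cv2.resize(d["image"][80:230,60:250,::-1],None,fx=4,fy=4,interpolation=cv2.INTER_CUBIC))
E
```

```text
time: 10.6
tool_pos: [0.3746, 0.2225, 0.1751]
tcp_rot: [-1.237, 1.164, -1.165]
wrist_force: [-0.6, -0.7, 0.3]
width: 0.149
t 10.6 p [0.3746 0.2225 0.1751] F [-0.62 -0.74  0.31] w 0.149 q [ 0.48 -0.16  2.15 -0.    1.15  0.42]
axes x [ 0.06  -0.998  0.   ] y [ 0.001  0.    -1.   ] z [0.998 0.06  0.001]
```

View pics/c7.png

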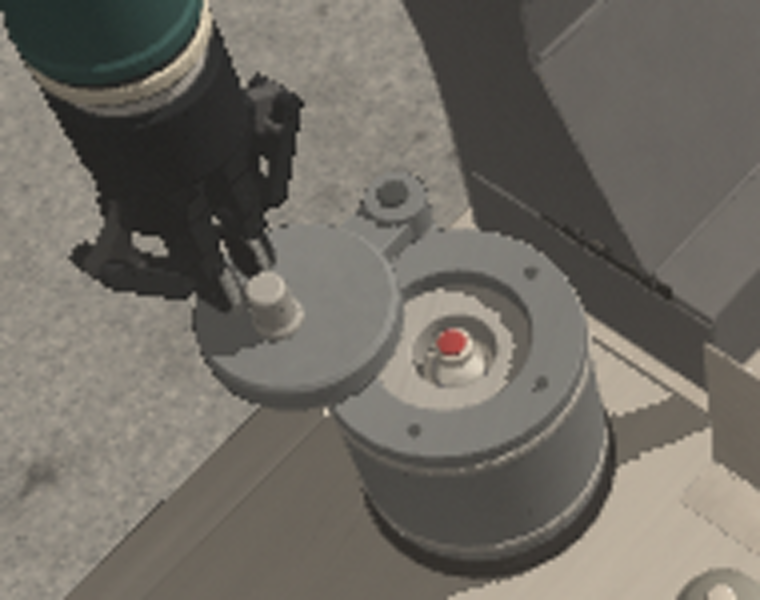

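```bash
python3 -m handwheel '[[0.0102,0,-0.0016,0,-0.11,0,0.15],[0.0102,0,-0.0016,0,-0.11,0,0.15],[0.0102,0,-0.0016,0,-0.11,0,0.15],[0.0102,0,-0.0016,0,-0.11,0,0.15],[0.0102,0,-0.0016,0,-0.11,0,0.15],[0.0102,0,-0.0016,0,-0.11,0,0.15],[0,0,0,0,0,0,0.15]]'; python3 - <<'E'
from h import *
go()
from workcell import bot, optics
for n in ["scene","top"]:
    d=optics.read_camera(n); np.savez(f"{n}6.npz",**d)
    if n=="scene":cv2.imwrite("pics/c8.png",cv2.resize(d["image"][80:230,60:250,::-1],None,fx=4,fy=4,interpolation=cv2.INTER_CUBIC))
    P=cloud(d);m=(P[...,2]>.1885)&(P[...,2]<.2)&(np.hypot(P[...,0]-.467,P[...,1]-.209)<.11);im=d["image"].astype(int).sum(2);m&=im>330
    Q=P[m];print(n,m.sum(),np.median(Q,0))
E
```

```text
time: 11.58
tool_pos: [0.386, 0.163, 0.1748]
tcp_rot: [-1.467, 0.665, -0.665]
wrist_force: [-0.4, 0.1, -0.1]
width: 0.152
t 11.57 p [0.386  0.163  0.1748] F [-0.35  0.14 -0.06] w 0.152 q [ 0.34 -0.19  2.18 -0.    1.15 -0.38]
axes x [ 0.659 -0.752  0.   ] y [ 0. -0. -1.] z [0.752 0.659 0.   ]
scene 76 [0.39920548 0.14692119 0.19302026]
top 63 [0.39977756 0.14764836 0.19456648]
```

View pics/c8.png

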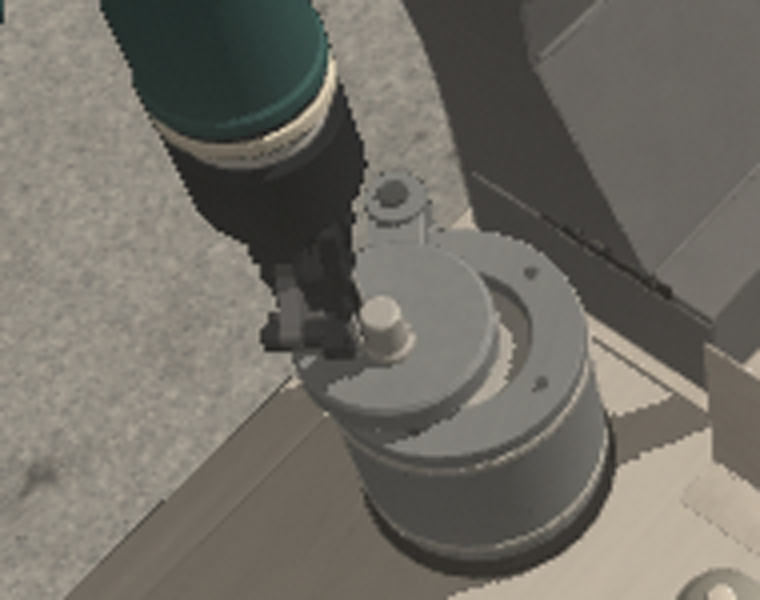

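```bash
python3 -m handwheel '[[0.0102,0,-0.0016,0,-0.11,0,0.15],[0.0102,0,-0.0016,0,-0.11,0,0.15],[0.005,0,-0.001,0,-0.055,0,0.15],[0,0,0,0,0,0,0.15]]'; python3 -m handwheel '[[0.003,0,-0.0005,0,-0.03,0,0.15],[0,0,0,0,0,0,0.15],[0,0,0,0,0,0,0.15]]';python3 -m handwheel '[[0.001,0,0,0,0,0,0.15],[0,0,0,0,0,0,0.15]]'; python3 - <<'E'
from h import *
go()
from workcell import bot, optics
for n in ["scene","top"]:
    d=optics.read_camera(n); np.savez(f"{n}7.npz",**d)
    P=cloud(d);m=(P[...,2]>.1885)&(P[...,2]<.2)&(np.hypot(P[...,0]-.467,P[...,1]-.209)<.11);im=d["image"].astype(int).sum(2);m&=im>330
    Q=P[m];print(n,m.sum(),np.median(Q,0))
E
```

```text
time: 12.18
tool_pos: [0.4011, 0.1429, 0.1747]
tcp_rot: [-1.523, 0.451, -0.451]
wrist_force: [1.0, 0.5, -0.4]
width: 0.146
time: 12.55
tool_pos: [0.4032, 0.1408, 0.1747]
tcp_rot: [-1.528, 0.427, -0.426]
wrist_force: [-1.2, 2.4, -0.7]
width: 0.146
time: 12.8
tool_pos: [0.4041, 0.1401, 0.1747]
tcp_rot: [-1.528, 0.427, -0.426]
wrist_force: [-1.6, 1.7, -0.8]
width: 0.151
t 12.8 p [0.4041 0.1401 0.1747] F [-1.56  1.71 -0.77] w 0.151 q [ 0.28 -0.17  2.17  0.    1.15 -0.75]
axes x [ 0.856 -0.518 -0.   ] y [-0.  0. -1.] z [ 0.518  0.856 -0.   ]
scene 60 [0.42196893 0.12773365 0.19316884]
top 41 [0.42188996 0.12699163 0.19409125]
```

```bash
for i in 1 2 3; do python3 -m handwheel '[[0.001,0,0,0,0,0,0.15],[0,0,0,0,0,0,0.15]]' | grep -E "pos|force"; done
```

```text
tool_pos: [0.4051, 0.1395, 0.1747]
wrist_force: [-1.9, 1.5, -1.0]
tool_pos: [0.4055, 0.1392, 0.1747]
wrist_force: [-3.3, 1.7, 0.4]
tool_pos: [0.4056, 0.1391, 0.1746]
wrist_force: [-5.7, 4.4, 1.1]
```

```bash
for i in 1; do python3 -m handwheel '[[0.001,0,0,0,0,0,0.15],[0,0,0,0,0,0,0.15]]' | grep -E "pos|force"; done; python3 -m handwheel '[[-0.005,0,0,0,0,0,0.15],[-0.015,0,0,0,0,0,0.15],[-0.01,-0.03,0,0,0,0,0],[0,-0.04,0,0,0,0,0],[0,0,0,0,0,0,0]]'; python3 - <<'E'
from h import *
go((.469,-.197,.16))
from workcell import bot, optics
for n in ["scene","top"]:
    d=optics.read_camera(n); np.savez(f"{n}8.npz",**d)
    cv2.imwrite(f"pics/{n}8.png",d["image"][:,:,::-1])
    if n=="scene":cv2.imwrite("pics/c9.png",cv2.resize(d["image"][80:230,60:250,::-1],None,fx=4,fy=4,interpolation=cv2.INTER_CUBIC))
    P=cloud(d);m=(P[...,2]>.1885)&(P[...,2]<.2)&(np.hypot(P[...,0]-.467,P[...,1]-.209)<.11);im=d["image"].astype(int).sum(2);m&=im>330
    Q=P[m];print(n,m.sum(),np.median(Q,0))
E
```

```text
tool_pos: [0.4056, 0.1391, 0.1745]
wrist_force: [-9.0, 6.2, 2.9]
time: 14.52
tool_pos: [0.3842, 0.1545, 0.2489]
tcp_rot: [-1.524, 0.419, -0.432]
wrist_force: [0.3, -0.0, 0.2]
width: 0.002
t 14.53 p [0.3842 0.1545 0.2489] F [ 0.26 -0.04  0.15] w 0.002 q [ 0.32 -0.27  2.1  -0.    1.3  -0.7 ]
axes x [ 0.856 -0.517  0.006] y [ 0.008  0.002 -1.   ] z [0.517 0.856 0.006]
tool shift to (0.469, -0.197, 0.16) = [ 0.2537  0.0889 -0.2576]
scene 68 [0.42239063 0.12911645 0.19294528]
top 63 [0.42194702 0.1294765  0.19417308]
```

View pics/c9.png

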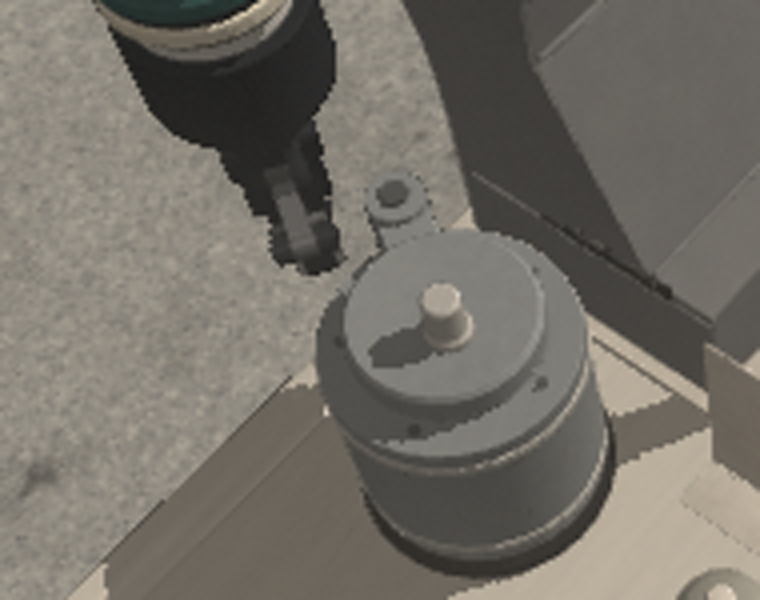

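View pics/top8.png

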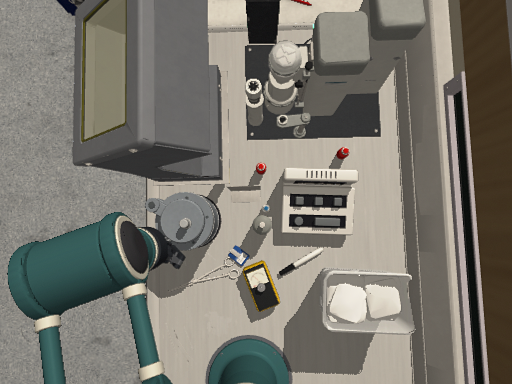

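The lid sits concentric over the mouth, with its knob at crop px (442,300). The knob is at (0.422,0.129), which matches a hinge angle of 0 within noise, and the pushing force rose against the stop. Next I'll turn the tool and go to the console.

```bash
python3 -m handwheel '[[0,0,0,0,0.155,0,0],[0,0,0,0,0.155,0,0],[0,0,0,0,0.155,0,0],[0,0,0,0,0.155,0,0],[0,0,0,0,0.155,0,0],[0,0,0,0,0.155,0,0],[0,0,0,0,0.152,0,0],[0,0,0,0,0,0,0]]'; python3 - <<'E'
from h import *
go((.469,-.197,.25))
E
```

```text
time: 15.62
tool_pos: [0.3811, 0.1532, 0.2433]
tcp_rot: [-1.186, 1.25, -1.248]
wrist_force: [0.5, -0.7, 0.0]
width: 0.001
t 15.62 p [0.3811 0.1532 0.2433] F [ 0.48 -0.69  0.04] w 0.001 q [ 0.32 -0.26  2.11 -0.    1.3   0.38]
axes x [-0.053 -0.999  0.001] y [-0.002 -0.001 -1.   ] z [ 0.999 -0.053 -0.002]
tool shift to (0.469, -0.197, 0.25) = [ 0.345  -0.0065  0.1065]
```

```bash
python3 -m handwheel '[[0.043,0,0.0133,0,0,0,0],[0.043,0,0.0133,0,0,0,0],[0.043,0,0.0133,0,0,0,0],[0.043,0,0.0133,0,0,0,0],[0.043,0,0.0133,0,0,0,0],[0.043,0,0.0133,0,0,0,0],[0.043,0,0.0133,0,0,0,0],[0.043,0,0.0133,0,0,0,0]]'; python3 -m handwheel '[[0,0.04,0,0,0,0,0],[0,0.04,0,0.087,0,0,0],[0,0.02,0,0.087,0,0,0],[0,0,0,0,0,0,0]]'; python3 - <<'E'
from h import *
from workcell import bot, optics
s=bot.read_state()
for n in ["scene","wrist"]:
    d=optics.read_camera(n); cv2.imwrite(f"pics/{n}9.png",d["image"][:,:,::-1]); np.savez(f"{n}9.npz",**d)
    if n=="scene":cv2.imwrite("pics/c10.png",cv2.resize(d["image"][150:330,220:400,::-1],None,fx=3.3,fy=3.3,interpolation=cv2.INTER_CUBIC))
go((.4692,-.197,.0655))
E
```

```text
time: 16.62
tool_pos: [0.469, -0.1971, 0.2439]
tcp_rot: [-1.185, 1.248, -1.247]
wrist_force: [0.6, -0.2, 0.4]
width: 0.001
time: 17.12
tool_pos: [0.4672, -0.1944, 0.1412]
tcp_rot: [-1.06, 1.123, -1.324]
wrist_force: [-0.2, -0.7, 0.1]
width: 0.0
t 17.23 p [ 0.4712 -0.1961  0.1453] F [ 0.61 -0.62  0.32] w 0.005 q [-0.49 -0.08  2.16  0.09  0.91 -0.49]
axes x [-0.054 -0.999  0.   ] y [ 0.172 -0.01  -0.985] z [ 0.984 -0.053  0.173]
tool shift to (0.4692, -0.197, 0.0655) = [ 0.001   0.0783 -0.0157]
```

View pics/c10.png

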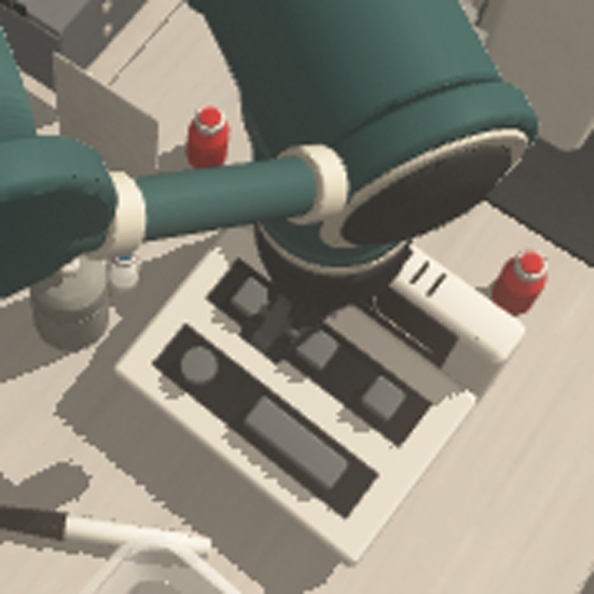

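View pics/wrist9.png

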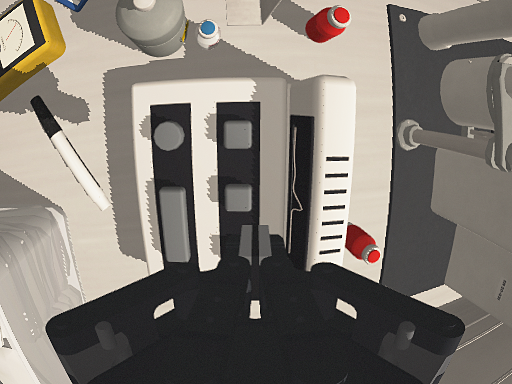

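Scene crop: the fingers hang over the console beside the middle key at crop px (318,348), which is mostly visible below them. Wrist: left key at (238,133), middle at (238,198), bar at (174,224), round at (168,136).

```bash
python3 - <<'E'
from h import *
from workcell import bot
s=bot.read_state();d=load("wrist9.npz")
for n,u,v,h in(("left",238,133,.0655),("mid",238,197.5,.0655),("round",168,136,.056)):print(n,wray(d,u,v,s["tool_pos"],s["tcp_rot"],h))
go((.4692,-.197,.0655))
E
python3 -m handwheel '[[0.001,0.03,-0.0157,0,0,0,0],[0,0.025,0,0,0,0,0],[0,0.01,0,0,0,0,0],[0,0,0,0,0,0,0],[0,0,0,0,0,0,0]]'; python3 - <<'E'
from h import *
from workcell import bot, optics
go((.4692,-.197,.0655))
for n in ["scene","wrist"]:
    d=optics.read_camera(n); cv2.imwrite(f"pics/{n}10.png",d["image"][:,:,::-1]); np.savez(f"{n}10.npz",**d)
    if n=="scene":cv2.imwrite("pics/c11.png",cv2.resize(d["image"][150:330,220:400,::-1],None,fx=3.3,fy=3.3,interpolation=cv2.INTER_CUBIC))
E
```

```text
left [ 0.47526092 -0.14639536  0.0655    ]
mid [ 0.47188712 -0.19641829  0.0655    ]
round [ 0.42203698 -0.14458882  0.056     ]
t 17.23 p [ 0.4712 -0.1961  0.1453] F [ 0.61 -0.62  0.32] w 0.005 q [-0.49 -0.08  2.16  0.09  0.91 -0.49]
axes x [-0.054 -0.999  0.   ] y [ 0.172 -0.01  -0.985] z [ 0.984 -0.053  0.173]
tool shift to (0.4692, -0.197, 0.0655) = [ 0.001   0.0783 -0.0157]
time: 17.85
tool_pos: [0.4682, -0.1972, 0.0796]
tcp_rot: [-1.056, 1.114, -1.331]
wrist_force: [0.5, 0.2, 1.0]
width: -0.001
t 17.85 p [ 0.4682 -0.1972  0.0796] F [0.49 0.19 0.99] w -0.001 q [-0.5  -0.    2.22  0.11  0.77 -0.52]
axes x [-0.054 -0.999  0.001] y [ 0.175 -0.011 -0.985] z [ 0.983 -0.053  0.175]
tool shift to (0.4692, -0.197, 0.0655) = [-0.0003  0.0141 -0.0015]
```

View pics/c11.png

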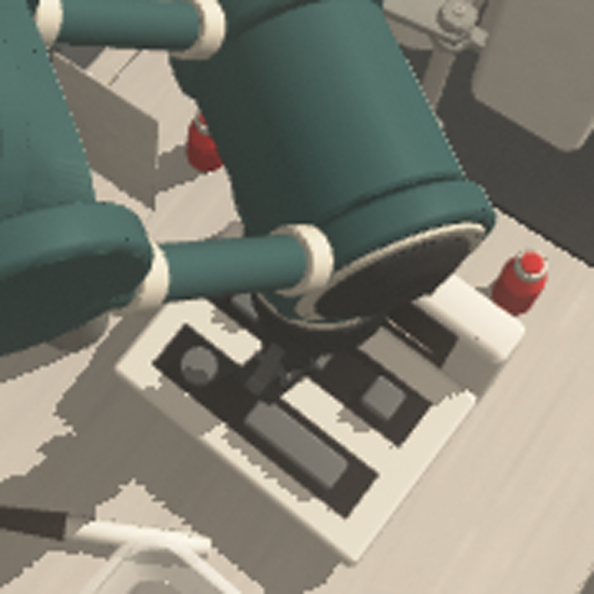

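View pics/wrist10.png

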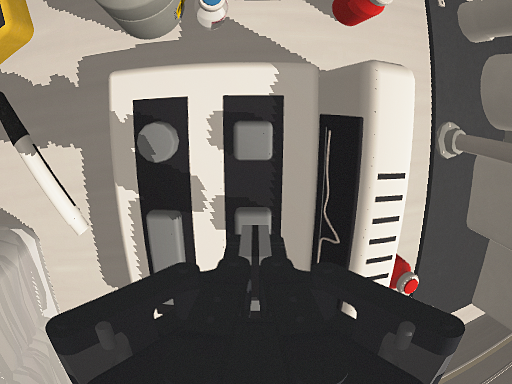

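The tips are centred on the middle key, which is visible just ahead of them at wrist px (253,213), and they are clear of the display. I'll tap now in small steps.

```bash
python3 -m handwheel '[[0,0.006,0,0,0,0,0],[0,0.004,0,0,0,0,0],[0,0,0,0,0,0,0]]'| grep -E "pos|force"; for i in 1 2 3; do python3 -m handwheel '[[0,0.001,0,0,0,0,0],[0,0,0,0,0,0,0]]' | grep -E "pos|force"; done
```

```text
tool_pos: [0.468, -0.1965, 0.0676]
wrist_force: [-0.0, 0.7, 0.2]
tool_pos: [0.4687, -0.1968, 0.0673]
wrist_force: [-0.1, -0.0, 0.5]
tool_pos: [0.4688, -0.1967, 0.0663]
wrist_force: [1.0, -0.2, 1.0]
tool_pos: [0.4691, -0.1968, 0.0654]
wrist_force: [0.5, 0.6, 0.4]
```

```bash
for i in 1 2 3; do python3 -m handwheel '[[0,0.001,0,0,0,0,0],[0,0,0,0,0,0,0]]' | grep -E "pos|force"; done
```

```text
tool_pos: [0.4693, -0.1968, 0.0644]
wrist_force: [-0.8, -0.7, 1.2]
tool_pos: [0.4695, -0.1968, 0.0635]
wrist_force: [-1.3, 0.2, 2.8]
tool_pos: [0.4697, -0.1969, 0.0625]
wrist_force: [-0.2, 0.0, 3.9]
```

```bash
for i in 1 2; do python3 -m handwheel '[[0,0.001,0,0,0,0,0],[0,0,0,0,0,0,0]]' | grep -E "pos|force"; done
```

```text
tool_pos: [0.4699, -0.1969, 0.0615]
wrist_force: [-1.4, 0.5, 4.2]
tool_pos: [0.47, -0.1969, 0.0605]
wrist_force: [-2.1, -0.0, 5.6]
```

```bash
python3 -m handwheel '[[0,0.0005,0,0,0,0,0],[0,0,0,0,0,0,0]]' | grep -E "pos|force"; python3 -m handwheel '[[0,-0.006,0,0,0,0,0],[0,-0.02,0,0,0,0,0],[0,-0.025,0,0,0,0,0],[0,0,0,0,0,0,0]]'; python3 - <<'E'
from h import *
go((.4160,-.2186,.085))
from workcell import bot, optics
d=optics.read_camera("wrist");cv2.imwrite("pics/wrist11.png",d["image"][:,:,::-1])
E
```

```text
tool_pos: [0.4701, -0.1969, 0.0601]
wrist_force: [-1.9, 0.7, 5.7]
time: 21.08
tool_pos: [0.4622, -0.197, 0.1118]
tcp_rot: [-1.056, 1.113, -1.332]
wrist_force: [-0.4, -0.1, -0.4]
width: -0.002
t 21.07 p [ 0.4622 -0.197   0.1118] F [-0.35 -0.14 -0.35] w -0.002 q [-0.5  -0.06  2.2   0.1   0.84 -0.51]
axes x [-0.055 -0.998  0.002] y [ 0.176 -0.011 -0.984] z [ 0.983 -0.054  0.176]
tool shift to (0.416, -0.2186, 0.085) = [ 0.0241  0.0185 -0.0489]
```

View pics/wrist11.png

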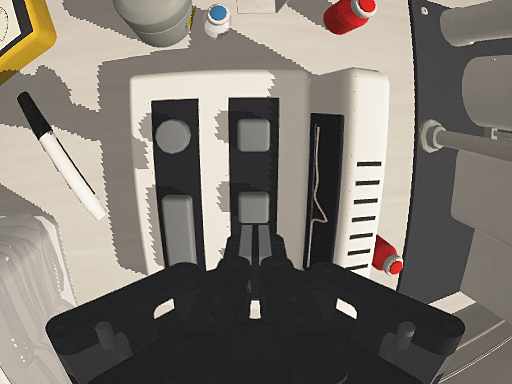

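The middle key has sprung back level with the left one (wrist px (253,208)). Now the bar.

```bash
python3 -m handwheel '[[0.012,0,-0.0245,0,0,0,0],[0.012,0,-0.0245,0,0,0,0],[0,0.0185,0,0,0,0,0],[0,0,0,0,0,0,0],[0,0,0,0,0,0,0]]'; python3 - <<'E'
from h import *
go((.4160,-.2186,.056))
from workcell import bot, optics
d=optics.read_camera("wrist");cv2.imwrite("pics/wrist12.png",d["image"][:,:,::-1])
E
```

```text
time: 21.75
tool_pos: [0.4147, -0.2175, 0.0829]
tcp_rot: [-1.057, 1.118, -1.329]
wrist_force: [0.2, -0.3, 0.0]
width: -0.001
t 21.75 p [ 0.4147 -0.2175  0.0829] F [ 0.15 -0.32  0.01] w -0.001 q [-0.6  -0.08  2.29  0.13  0.79 -0.63]
axes x [-0.055 -0.999 -0.001] y [ 0.172 -0.009 -0.985] z [ 0.984 -0.054  0.172]
tool shift to (0.416, -0.2186, 0.056) = [ 0.0011  0.0268 -0.0033]
```

View pics/wrist12.png

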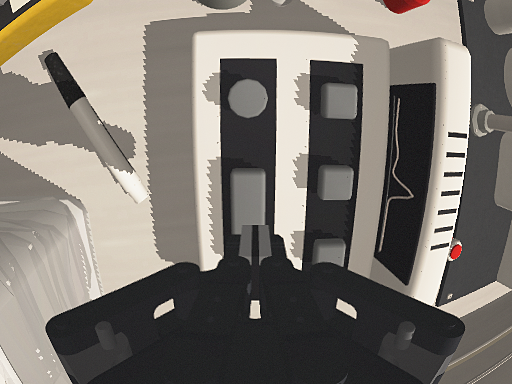

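The bar's near end shows at wrist px (248,195), in line with the tips, and the fingers are over its middle.

```bash
python3 -m handwheel '[[0.001,0.012,-0.0025,0,0,0,0],[0,0.010,0,0,0,0,0],[0,0.004,0,0,0,0,0],[0,0,0,0,0,0,0],[0,0,0,0,0,0,0]]'| grep -E "pos|force"; for i in 1 2 3; do python3 -m handwheel '[[0,0.001,0,0,0,0,0],[0,0,0,0,0,0,0]]' | grep -E "pos|force"; done
```

```text
tool_pos: [0.417, -0.219, 0.0575]
wrist_force: [-0.2, 0.3, 0.1]
tool_pos: [0.4172, -0.2191, 0.0567]
wrist_force: [-0.3, 0.7, -0.1]
tool_pos: [0.4174, -0.2191, 0.0557]
wrist_force: [-0.1, -0.4, 1.6]
tool_pos: [0.4176, -0.2191, 0.0546]
wrist_force: [-0.7, 0.3, 2.0]
```

```bash
for i in 1 2 3 4; do python3 -m handwheel '[[0,0.001,0,0,0,0,0],[0,0,0,0,0,0,0]]' | grep -E "pos|force"; done
```

```text
tool_pos: [0.4177, -0.2191, 0.0536]
wrist_force: [-0.7, 0.6, 3.5]
tool_pos: [0.4179, -0.2191, 0.0527]
wrist_force: [-1.3, 0.5, 4.3]
tool_pos: [0.4181, -0.2191, 0.0517]
wrist_force: [-0.6, 0.3, 5.0]
tool_pos: [0.4183, -0.2192, 0.0508]
wrist_force: [-1.2, 0.8, 6.2]
```

```bash
python3 -m handwheel '[[0,-0.006,0,0,0,0,0],[0,-0.02,0,0,0,0,0],[0,-0.05,0,0,0,0,0],[0,-0.06,0,0,0,0,0],[0,-0.05,0,0,0,0,0],[0,0,0,0,0,0,0],[0,0,0,0,0,0,0]]'; python3 - <<'E'
from h import *
from workcell import bot, optics
go()
for n in ["scene","top","wrist"]:
    d=optics.read_camera(n); cv2.imwrite(f"pics/{n}13.png",d["image"][:,:,::-1])
    if n!="wrist":
        P=cloud(d);m=(P[...,2]>.1885)&(P[...,2]<.2)&(np.hypot(P[...,0]-.422,P[...,1]-.1293)<.03);print(n,m.sum(),np.median(P[m],0))
E
```

```text
time: 25.05
tool_pos: [0.3852, -0.2168, 0.2328]
tcp_rot: [-1.057, 1.118, -1.329]
wrist_force: [0.8, 0.0, -1.4]
width: -0.0
t 25.05 p [ 0.3852 -0.2168  0.2328] F [ 0.77  0.05 -1.38] w -0.0 q [-0.64 -0.3   2.17  0.11  1.14 -0.63]
axes x [-0.055 -0.998 -0.001] y [ 0.172 -0.009 -0.985] z [ 0.984 -0.054  0.172]
scene 18 [0.41499669 0.12419826 0.19106854]
top 71 [0.42176379 0.12906169 0.19409154]
```

View pics/scene13.png

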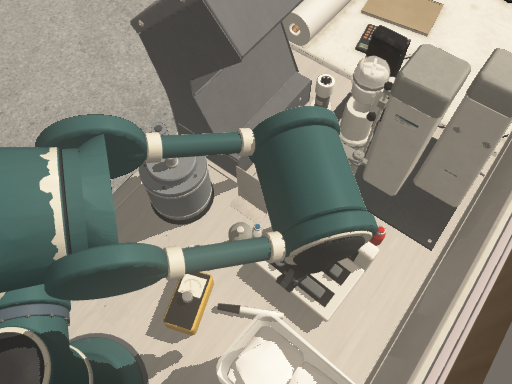

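View pics/wrist13.png

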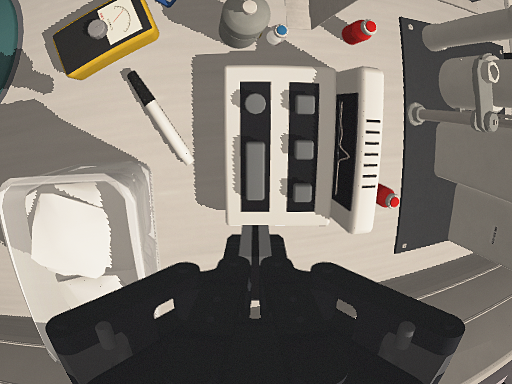

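The wrist view shows all keys up, and the lead pig (245,22), the spare vial (277,33) and the red decoys still standing. The knob from the top camera is at (0.422,0.129), so the lid is still shut. The arm is clear of everything, so I'll hand in.

```bash
python3 -c "
from workcell import workorder
print(workorder.finish_job())"
```

```text
the job is handed in; nothing more can be done
None
```

All four steps were done in the order asked and handed in at about 25 s, well inside the 64 s limit. No verdict was reported.

- **Vial:** I pressed it down with closed fingertips. The force reached about 8 N with a stiffness of 3.5 N/mm, which is the foam against the stop. The scene camera put the cap at 162.7 mm before and 136.3 mm after, so it sank 26 mm and is home.
- **Lid:** I pushed its knob round the arc until motion stopped and the force rose to about 11 N. The knob ended at (0.422, 0.129), which matches fully shut within noise, and the top camera still showed it there just before hand-in. The final scene-camera reading put it a few millimetres off, but I discounted it because the arm hid most of the knob.
- **Middle key:** I tapped it to about 6 N, roughly 4.5–5 mm of travel against the 3 mm needed. It sprang back up.
- **Long bar key:** I tapped it to about 6 N, roughly 5 mm of travel. It also sprang back up.

The travel of both keys is inferred from force and tip height, as the fingers hid the keys while they were down. In the last wrist view all keys were up, the lead pig, spare vial and red decoys were standing, and the arm was clear of everything.

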